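# Hold a cell under the sprung contact of a cell press

## Task

Test the long battery cell: take it from the sorting tray, stand it upright in the black cup of the cell press and let go of it, then push the cup's slide fully home under the press head. Bring the ball lever down until the sprung contact pin stands on the cell and is pushed about half way (5 mm of its 10 mm) into the ram, without ever bottoming it out, and finish there: your program ends with the gripper still on the lever, keeping the contact pressed. Leave the two other cells, the tweezers and the screwdriver as they are.

Things in the scene. Friction and masses are not known exactly. Their poses are not given: they have to be found in the camera images.
- cell: the long cell: dark grey cylinder 21 mm in diameter and 70 mm high (the tallest of three cells), small steel button (8 mm wide, the last 2 mm of the height) on top, 70 g. Stands upright and loose in one compartment of the sorting tray, its underside 3 mm above the worktop. Origin: centre of its underside; z along its axis, up
- cell_fat: another cell, 26 mm in diameter, 50 mm high, standing in another compartment; to be left alone. Origin: centre of its underside
- cell_slim: another cell, 14.5 mm in diameter, 50 mm high, standing in another compartment; to be left alone. Origin: centre of its underside
- cell_tray: grey sorting tray, 130 x 130 mm, fixed, four compartments by low walls 20 mm high and 3 mm thick, floor 3 mm above the worktop; compartment centres 32 mm from the centre in x and y; which cell stands where varies, one compartment is empty. Origin: centre of its underside; x and y along its sides
- tester: fixed grey C-frame cell press. Base top 14 mm high, 150 mm in x, 250 mm in y. Column behind: x +45 to +95, y -22 to +22 mm. Overhanging head: x -30 to +95, y -31 to +36, 124 to 193 mm high (ram's top to 210). Origin: on the worktop under the ram's vertical axis; x away from the robot, to the column; y to the left, along the slide; z up. Turned up to 0.2 rad
- shuttle (a joint): position (m) of the slide that carries the cup along the press's y axis: 0 = fully out to the left (+y), cup axis 120 mm from the ram's axis; 0.12 = fully home against its stop, cup straight under the ram. Starts 0 to 0.02; slides stiffly (about 1.5 N) and stays where it is left
- cup_floor (a point): centre of the cup's inner floor, on the slide, 29 mm above the worktop. The black round cup is open above: inside 25 mm wide, flared to about 31 mm at the rim, outside 35 to 41 mm, rim 58 mm above the worktop (29 mm deep). z up; x and y as the press
- shuttle_knob (a point): centre of the upright black knob on the slide's bar, 100 mm from the cup's axis on the outer (+y) side: 19 mm in diameter, from 52 to 83 mm above the worktop, this point at 67 mm; can be pinched from above or pushed from its outer side
- lever (a joint): angle (rad) of the ball lever: 0 = rest, raised 0.6 above level; grows as the ball goes down; 0.6 = level; stop at 0.9. Drives the ram down 28 mm per rad: with the long cell under it the pin touches at about 0.43 and is half way in at about 0.61. A spring returns it: about 3 N at the ball to start, 6 N to hold at 0.6
- lever_ball (a point): centre of the lever's black ball, 28 mm in diameter, on a 10 mm steel rod, right of the press head, pointing to the robot. It circles the pivot, in the press's frame at x +20, y -40, z +165 mm, with radius 130 mm in the plane y = -40: at lever angle q, x = 20 - 130 cos(0.6 - q), z = 165 + 130 sin(0.6 - q) mm
- contact_pin (a joint): how far (m) the sprung brass contact pin is pushed up into the ram: 0 = free, 0.01 = bottomed out; about 4 N to begin, 9 N at half way. A dark ring round the pin comes to the ram's lower end at about half way
- contact_tip (a point): the contact pin's 9 mm brass tip, which meets the cell's button: centre of its lower face, 111 mm above the worktop at rest (12 mm above the standing cell), on the ram's axis
- tweezers: steel tweezers, 127 mm long, lying near the front edge; to be left alone. Origin: centre of the underside, y along them
- driver: small screwdriver, 160 mm long, 18 mm thick, lying near the front edge; to be left alone. Origin: centre of the underside, x along it

How it is judged:
On the way, in this order (a step that is already met when the one before it is completed fails the run):
1. the long cell stands upright in the cup, let go (horizontal distance between cell and cup_floor below 0.004 m and z of cell in the frame of cup_floor below 0.004 m and angle between cell's own z axis and vertical below 0.12 rad and contact force between the fingers and cell below 0.1 N), for 0.2 s.
2. the slide is fully home with the cell in its cup (all of step 1 and value of joint shuttle above 0.116 m), for 0.2 s.
At the end, for the whole second after the job is handed in: cell upright (0.12 rad) on the cup's floor (4 mm), untouched by the fingers; slide within 4 mm of home; contact pin on the cell with 4-16 N, pushed in 3-7 mm; gripper on the lever (over 1 N); other cells standing; they, tweezers and screwdriver within 30 mm of their start (all of step 2 and value of joint contact_pin between 0.003 and 0.007 m and contact force between contact_pin and cell between 4 and 16 N and contact force between any of the fingers, the arm and lever above 1 N and angle between each of cell_fat, cell_slim's own z axis and vertical below 0.2 rad and distance of each of cell_fat, cell_slim, tweezers, driver from where it was at the start of the episode below 0.03 m); the arm keeps its last pose, push and grip.
It fails at once if the contact pin is bottomed out (value of joint contact_pin above 0.0093 m).
It fails at once if another cell is knocked over, or another cell, the tweezers or the screwdriver is moved more than 30 mm (angle between any of cell_fat, cell_slim's own z axis and vertical above 0.6 rad or distance of any of cell_fat, cell_slim, tweezers, driver from where it was at the start of the episode above 0.03 m).
It also fails if it takes over 69 s, if anything falls off the work surface, if the arm or the gripper's body presses on something with over 40 N, if the wrist force passes 120 N, or if a joint passes its speed limit or range.

## Robot

A 7-joint arm with a two-finger parallel gripper is mounted at the origin on a cart in front of the work surface, level with it; the furniture and walls round the work are solid. World frame = base frame: x ahead of the robot, y to its left, z up, the work surface at z = 0. Lengths are in m, angles in rad, forces in N, time in s.
With the tool pointing down it reaches from about 0.35 to 0.9 m from the base axis. Payload 7.2 kg.
Tool frame: the origin (TCP) lies at the very end of the fingers, on their centre line; the grasp point (between the pads) lies 19 mm behind it; z points along the fingers, y is the line along which they close (so a half turn about z gives the same grasp; the last joint's range is limited). The gripper opens to 88 mm and grips with 3 to 60 N. Pads are 20 mm wide; open, the fingers measure 115 mm over their backs; the gripper's body (75 mm by 178 mm) begins 61 mm behind the grasp point.
Start: joints at [-1.333, 0.411, -0.013, 1.596, 0.006, 1.134, -0.082], TCP at [0.188, 0.596, 0.223] pointing down, gripper open.
Joint ranges: [-2.95, 2.95], [-0.29, 1.99], [-1.47, 1.44], [0.14, 2.54], [-1.03, 4.17], [0.13, 1.85], [-2.86, 2.86]. Speed limits (rad/s): [2.39, 2.39, 3.01, 3.01, 3.14, 3.14, 3.14].

## Interface

Orientations are given as a unit quaternion [w, x, y, z].
In Python, from station import arm gives the robot as it stands. Calls block until the motion is done:
- arm.movep(position, orientation): joint-space move of the TCP to a pose.
- arm.movel(position, rate=0.15, attitude=None, until_force=None): straight line of the TCP; attitude=None keeps the orientation; rate is the mean speed in m/s. With until_force (N) it stops when the force on the tool has changed by that much, and returns True; else False.
- arm.move_joints(angles): joint-space move.
- arm.move_gripper(opening, newtons=None): finger opening in m; newtons is the grip in N (None keeps the last); returns when the fingers have stopped.
- arm.hold(seconds).
- arm.inverse_kinematics(position, orientation): joint angles nearest the present ones, or None.
- arm.get_state(): the state.
- arm.camera(name): name is "side" or "top" or "wrist"; returns a dict with "pixels" (480x640x3 uint8, red, green, blue), "range_z" (480x640 float32, m along the optical axis (not along the pixel's ray), 0 where there is no reading), "intrinsics" (3x3 intrinsics, pixels), "cam_to_world" (4x4, takes a point from camera to world coordinates). Camera axes: x right, y up, looking along -z (the intrinsics and any distortion apply to the point x, -y, -z); pixel columns grow to the right and rows downward; lengths in m; the calibration is good to about 2 mm. A picture is of the moment at which its call begins.
A pose or a line that the arm cannot do raises arm.Unreachable and nothing moves.
- arm.hand_in(): hands the job in; it is judged then, once.
The state is a dict: "clock": time; "qpos": joint angles; "qd": joint speeds; "joint_torque": joint torques, N m; "ee_pos": TCP position; "orientation": TCP orientation; "contact_force": force on the tool from outside, world axes, zero at the start; "moment": the same for the moment, N m; "opening": finger opening in m; "grasp_force": force on a finger pad.
Only numpy, scipy, OpenCV 4.12 (cv2) and the standard library are available. Lean on these libraries where they do the work, as an engineer would, in place of code of your own. Each camera call takes 0.05 s, during which the arm holds its last target. There are 200 camera calls.

## Working session

There is one attempt and no reset: what is moved stays moved. The work goes in short steps, each a Python script; the robot and the scene stay as the last script left them, time stands still between calls to the robot, and variables do not carry over. Pictures are saved under pics/ and viewed, at most 10 in all, crops included, and the job is handed in when it is done.

```bash
ls; mkdir -p pics
cat > h.py <<'E'
import numpy as np, cv2
from station import arm
def cam(n):
    c=arm.camera(n); return c
def cloud(c):
    K=np.array(c["intrinsics"]);z=c["range_z"];T=np.array(c["cam_to_world"])
    v,u=np.mgrid[:z.shape[0],:z.shape[1]]
    p=np.stack([(u-K[0,2])/K[0,0]*z,-(v-K[1,2])/K[1,1]*z,-z,np.ones_like(z)],-1)
    P=(p@T.T)[...,:3]; P[z<=0]=np.nan; return P
E
python3 - <<'E'
from h import *
print(arm.get_state())
for n in("top","side"):
    c=cam(n);cv2.imwrite(f"pics/{n}0.png",c["pixels"][...,::-1]);np.savez(n+"0.npz",**c)
    print(n,c["cam_to_world"],c["intrinsics"])
E
```

```text
pics
{'clock': 0.0, 'qpos': array([-1.33320834,  0.411891  , -0.01271075,  1.59706687,  0.00559795,
        1.13429666, -0.08218461]), 'qd': array([-0.00037593,  0.00071712,  0.00115828, -0.00064832,  0.00015642,
       -0.00070879,  0.00094254]), 'joint_torque': array([ 3.36452867e-04, -5.87954307e+01,  6.41337689e-01, -2.91063112e+01,
       -5.39477100e-02,  1.83932029e-02,  1.45688009e-04]), 'ee_pos': array([0.18803776, 0.59549652, 0.22180529]), 'orientation': array([-6.70727134e-05,  1.52280117e-01,  9.88337040e-01, -8.10373252e-04]), 'contact_force': array([-0.57718947,  0.20179526, -0.33071691]), 'moment': array([-0.0127492 ,  0.00183626,  0.01287088]), 'grasp_force': 0.0, 'opening': 0.0878701109004703}
top [[-0.02799131  0.98763284 -0.15426554  0.33128477]
 [-0.99951916 -0.02559407  0.01750432  0.08667846]
 [ 0.01333956  0.15468134  0.98787435  1.20415861]
 [ 0.          0.          0.          1.        ]] [[466.30684373   0.         323.20755035]
 [  0.         466.30684373 238.22285943]
 [  0.           0.           1.        ]]
side [[ 0.83599838  0.36235318 -0.41207631  0.14352134]
 [-0.54846579  0.5283957  -0.64806116 -0.52795292]
 [-0.01708767  0.76778783  0.64047627  0.74495288]
 [ 0.          0.          0.          1.        ]] [[469.3543423    0.         316.43806536]
 [  0.         469.3543423  245.75063106]
 [  0.           0.           1.        ]]
```

View pics/top0.png

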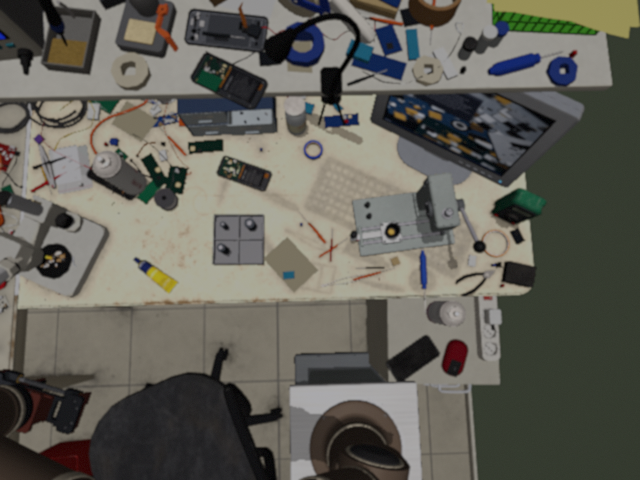

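View pics/side0.png

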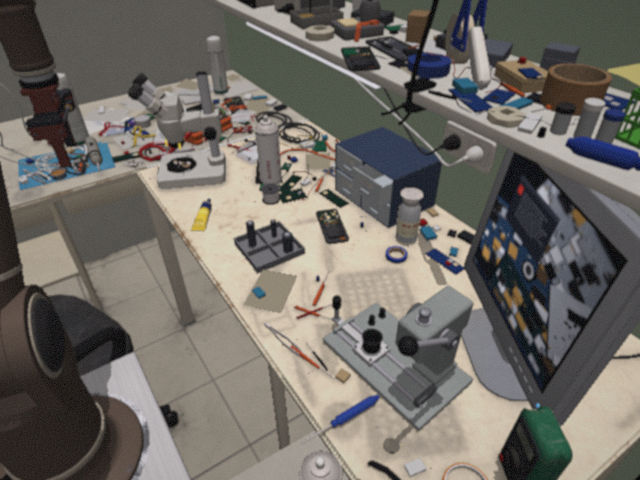

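Run:
```python
import numpy as np,cv2
t=cv2.imread("pics/top0.png");s=cv2.imread("pics/side0.png")
a=cv2.resize(t[160:300,335:495],(480,420),interpolation=3);b=cv2.resize(s[280:430,310:480],(476,420),interpolation=3)
cv2.imwrite("pics/c1.png",np.hstack([cv2.resize(t[160:300,335:495],(400,350),interpolation=3),cv2.resize(s[280:430,310:480],(397,350),interpolation=3)]))
```

```text
(no output)
```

View pics/c1.png

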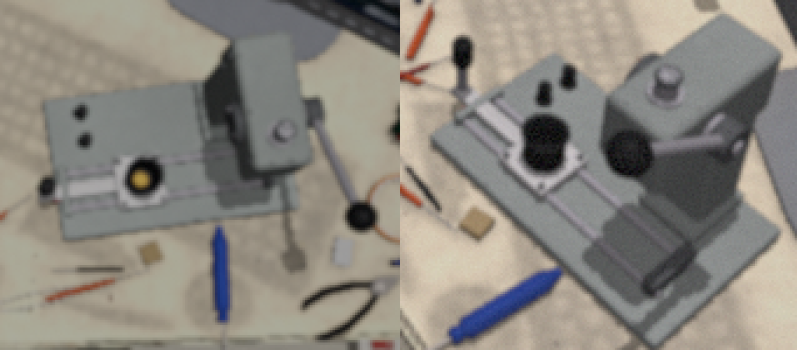

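Run:
```python
import sys
from h import *
for n in("top","side"):
    c=dict(np.load(n+"0.npz"));P=cloud(c)
    print(n)
    # tray region objects
    if n=="top": pts=[(250,225),(224,225),(224,248),(250,248),(239,215),(366,213),(390,231),(440,200),(478,246),(367,226),(410,240),(460,200),(422,270),(370,273)]
    else: pts=[(251,225),(275,228),(288,240),(337,300),(372,340),(372,320),(382,311),(408,345),(425,312),(440,340),(392,445)]
    for u,v in pts: print((u,v),P[v,u].round(3),c["pixels"][v,u])
    q=P.reshape(-1,3)
    m=(q[:,0]>.3)&(q[:,0]<.65)&(q[:,1]>.15)&(q[:,1]<.45)&(q[:,2]>.03)&(q[:,2]<.12)
    w=q[m]
    # cluster simple
    from scipy.cluster.hierarchy import fcluster,linkage
    if len(w)>1:
        l=fcluster(linkage(w[:,:2]),.012,'distance')
        for k in set(l):
            x=w[l==k]; 
            if len(x)>3: print(len(x),np.median(x,0).round(3),x.min(0).round(3),x.max(0).round(3),"top",x[x[:,2]>x[:,2].max()-.006].mean(0).round(3))
```

```text
top
(250, 225) [0.55  0.249 0.049] [93 93 98]
(224, 225) [0.551 0.314 0.052] [52 53 57]
(224, 248) [0.49  0.31  0.072] [47 49 55]
(250, 248) [0.498 0.256 0.001] [114 112 114]
(239, 215) [0.583 0.282 0.017] [89 88 86]
(366, 213) [ 0.581 -0.048  0.015] [121 125 122]
(390, 231) [ 0.529 -0.106  0.03 ] [173 144  70]
(440, 200) [ 0.57  -0.195  0.189] [123 126 124]
(478, 246) [ 0.456 -0.252  0.248] [23 23 22]
(367, 226) [ 0.546 -0.049  0.014] [122 125 123]
(410, 240) [ 0.507 -0.16   0.011] [127 131 129]
(460, 200) [ 0.572 -0.245  0.173] [65 66 67]
(422, 270) [ 0.428 -0.185  0.014] [ 27  51 121]
(370, 273) [ 0.425 -0.053 -0.001] [149 126 109]
21 [0.63  0.447 0.036] [0.615 0.445 0.033] [0.641 0.45  0.038] top [0.629 0.448 0.036]
96 [0.553 0.249 0.05 ] [0.542 0.238 0.03 ] [0.567 0.262 0.056] top [0.555 0.251 0.052]
83 [0.49  0.315 0.069] [0.482 0.307 0.03 ] [0.501 0.327 0.075] top [0.492 0.317 0.072]
38 [0.552 0.317 0.049] [0.547 0.311 0.03 ] [0.56  0.324 0.054] top [0.553 0.318 0.051]
side
(251, 225) [0.493 0.311 0.068] [50 52 54]
(275, 228) [0.555 0.31  0.032] [44 39 43]
(288, 240) [0.552 0.24  0.041] [31 28 36]
(337, 300) [ 0.514 -0.015  0.08 ] [36 34 37]
(372, 340) [ 0.537 -0.1    0.03 ] [10 20 11]
(372, 320) [ 0.569 -0.059  0.028] [17 21 21]
(382, 311) [ 0.597 -0.056  0.034] [20 13 20]
(408, 345) [ 0.45  -0.264  0.249] [25 25 24]
(425, 312) [ 0.538 -0.21   0.209] [150 147 153]
(440, 340) [ 0.53  -0.253  0.192] [129 126 133]
(392, 445) [ 0.446 -0.27  -0.001] [108  99  92]
15 [0.628 0.447 0.036] [0.62  0.442 0.03 ] [0.643 0.449 0.038] top [0.63  0.447 0.036]
149 [0.49  0.312 0.056] [0.482 0.305 0.03 ] [0.502 0.327 0.075] top [0.492 0.316 0.071]
53 [0.552 0.314 0.045] [0.547 0.308 0.031] [0.562 0.323 0.055] top [0.553 0.316 0.052]
131 [0.552 0.244 0.048] [0.543 0.236 0.03 ] [0.568 0.265 0.055] top [0.555 0.25  0.051]
```

Run:
```python
from h import *
from scipy.optimize import least_squares
Q=[];C=[]
for n in("top","side"):
    c=dict(np.load(n+"0.npz"));P=cloud(c).reshape(-1,3);k=c["pixels"].reshape(-1,3).astype(int)
    m=(P[:,0]>.38)&(P[:,0]<.75)&(P[:,1]>-.36)&(P[:,1]<.06)&(P[:,2]>.005)&(P[:,2]<.29)
    P=P[m];k=k[m]
    def rect(z0,z1,nm):
        x=P[(P[:,2]>z0)&(P[:,2]<z1)];x=x[(x[:,0]<.72)]
        print(n,nm,len(x),cv2.minAreaRect((x[:,:2]*1000).astype(np.float32)))
    rect(.186,.199,"head")
    rect(.009,.019,"base")
    b=P[(P[:,2]>.215)&(k.sum(1)<150)]
    f=lambda p:np.linalg.norm(b-p,axis=1)-.014
    r=least_squares(f,b.mean(0)-[0,0,.01],loss='soft_l1',f_scale=.002);print("ball",len(b),r.x.round(4),np.abs(r.fun).mean())
    kn=P[(P[:,2]>.04)&(P[:,2]<.09)&(P[:,1]>-.03)&(k.sum(1)<200)]
    print("knob",len(kn),kn.min(0),kn.max(0),kn[kn[:,2]>.077].mean(0) if len(kn) else 0)
    cu=P[(P[:,2]>.052)&(P[:,2]<.064)&(P[:,1]<-.06)&(P[:,1]>-.15)&(P[:,0]<.58)]
    print("cuprim",len(cu),cu.min(0),cu.max(0),cv2.minEnclosingCircle((cu[:,:2]*1000).astype(np.float32)))
    ra=P[(P[:,2]>.203)&(P[:,2]<.215)&(k.sum(1)>250)&(P[:,0]>.5)];print("ram",len(ra),ra.mean(0),ra.min(0),ra.max(0))
```

```text
top head 1368 ((609.7741088867188, -241.14308166503906), (129.31353759765625, 226.410400390625), 52.394004821777344)
top base 4323 ((551.6333618164062, -152.13877868652344), (415.84344482421875, 338.22723388671875), 89.24131774902344)
ball 870 [ 0.7173 -0.2636  0.2498] 0.05457221135810495
knob 36 [ 0.50801979 -0.0137791   0.06414   ] [ 0.52288312 -0.00132477  0.08532726] [ 0.51569319 -0.00766884  0.08089085]
cuprim 99 [ 0.50870755 -0.12710978  0.0520888 ] [ 0.54505032 -0.09062499  0.06220067] ((527.3692626953125, -108.42166137695312), 19.614294052124023)
ram 167 [ 0.6044604  -0.2717949   0.20849798] [ 0.50007504 -0.3595801   0.20307103] [ 0.73902289 -0.19942834  0.21492062]
side head 2271 ((608.1011352539062, -241.34011840820312), (133.90594482421875, 224.95623779296875), 54.7165412902832)
side base 8043 ((550.376953125, -149.1529083251953), (417.1210632324219, 339.4873962402344), 89.76345825195312)
ball 1551 [ 0.7051 -0.2746  0.2473] 0.07627301670048567
knob 84 [ 0.50606159 -0.0189442   0.04887456] [ 0.521009   -0.00718858  0.08500483] [ 0.51412721 -0.01326192  0.08076693]
cuprim 172 [ 0.50819139 -0.12876292  0.05202713] [ 0.54690576 -0.08916663  0.06018935] ((527.121826171875, -108.753662109375), 20.2636775970459)
ram 360 [ 0.63600102 -0.28644498  0.20892772] [ 0.50065902 -0.3598798   0.20305909] [ 0.74112217 -0.19975126  0.21497432]
```

Run:
```python
from h import *
from scipy.optimize import least_squares
for n in("top","side"):
    c=dict(np.load(n+"0.npz"));P=cloud(c).reshape(-1,3);k=c["pixels"].reshape(-1,3).astype(int)
    th=.13;R=np.array([[np.cos(th),-np.sin(th)],[np.sin(th),np.cos(th)]]);O=np.array([.538,-.208])
    L=(P[:,:2]-O)@R;z=P[:,2]
    def rep(nm,m):
        r=cv2.minAreaRect((P[m,:2]*1000).astype(np.float32));print(n,nm,m.sum(),np.round(L[m].min(0),4),np.round(L[m].max(0),4),np.round(r[0],1),np.round(r[1],1),round(r[2],2))
    rep("head",(abs(z-.193)<.005)&(L[:,0]>-.045)&(L[:,0]<.11)&(abs(L[:,1])<.05)&(k.sum(1)>200)&(np.abs(L[:,1]+.0)<.048))
    rep("base",(abs(z-.014)<.005)&(abs(L[:,0])<.2)&(abs(L[:,1])<.2)&(L[:,1]<.19))
    rep("ram",(z>.204)&(z<.214)&(abs(L[:,0])<.02)&(abs(L[:,1])<.02))
    m=(z>.215)&(np.abs(L[:,0]+.087)<.025)&(abs(L[:,1]+.04)<.025)
    b=P[m];r=least_squares(lambda p:np.linalg.norm(b-p,axis=1)-.014,[.456,-.255,.238],loss='soft_l1',f_scale=.002)
    print("ball",m.sum(),r.x.round(4),np.abs(r.fun).mean())
    print("ball local",((r.x[:2]-O)@R).round(4))
```

```text
top head 887 [-0.0283 -0.0441] [0.0931 0.0345] [ 568.3 -203.7] [129.   72.3] 17.64
top base 4635 [-0.1995 -0.1997] [0.1998 0.1887] [ 539.4 -211.5] [398.8 388.7] 8.62
top ram 59 [-0.0093 -0.0092] [0.009  0.0096] [ 538.2 -207.7] [18.1 17.6] 78.48
ball 172 [ 0.4574 -0.2574  0.2374] 0.0018928757828694876
ball local [-0.0863 -0.0386]
side head 1490 [-0.0299 -0.0455] [0.0929 0.0251] [ 570.8 -214.9] [121.7  70.6] 6.44
side base 8341 [-0.1996 -0.1993] [0.1999 0.1889] [ 549.2 -188.9] [367.3 396.2] 57.91
side ram 106 [-0.0099 -0.0103] [0.0098 0.0083] [ 538.8 -208.4] [19.1 16.7] 46.12
ball 368 [ 0.4568 -0.258   0.2372] 0.0011264437105336874
ball local [-0.087  -0.0391]
```

```bash
cat >> h.py <<'E'
th=.118; O=np.array([.5385,-.208]); R=np.array([[np.cos(th),-np.sin(th)],[np.sin(th),np.cos(th)]])
def W(x,y,z): return np.r_[O+R@[x,y],z]
def down(phi):  # tool pointing down, closing line along azimuth phi
    a=(phi+np.pi/2)/2; return np.array([0,np.cos(a),np.sin(a),0])
def shot(n,f):
    c=arm.camera(n); cv2.imwrite("pics/"+f,c["pixels"][...,::-1]); return c
def st(): 
    s=arm.get_state(); print("t%.1f"%s["clock"],s["ee_pos"].round(4),"F",s["contact_force"].round(1),"g",round(s["grasp_force"],1),"op",round(s["opening"],4)); return s
E
python3 - <<'E'
from h import *
C=[.4925,.3168]
for nm,p,f in [("cell",[*C,.041],0),("cell",[*C,.041],np.pi/2),("cup",[.5273,-.1085,.067],th),("knob",W(0,.23,.06),th),("ball",W(-.087,-.04,.22),th+np.pi/2)]:
    for k in (0,np.pi,-np.pi):
        j=arm.inverse_kinematics(p,down(f+k)); print(nm,round(f+k,2),None if j is None else j.round(2))
E
```

```text
cell 0 [-0.89  0.57  0.32  1.87 -0.26  0.74 -0.43]
cell 3.14 [-0.46  0.57 -0.26  1.84  0.2   0.75  2.31]
cell -3.14 [-0.46  0.57 -0.26  1.84  0.2   0.75  2.31]
cell 1.57 [-0.69  0.56  0.05  1.86 -0.04  0.73  0.95]
cell 4.71 [-1.07  0.62  0.58  1.88 -0.47  0.77 -1.81]
cell -1.57 [-1.07  0.62  0.58  1.88 -0.47  0.77 -1.81]
cup 0.12 [-0.51  0.6   0.85  2.   -0.61  0.82  0.81]
cup 3.26 [-0.71  0.85  1.25  2.01 -0.96  1.05 -2.01]
cup -3.02 [-0.71  0.85  1.25  2.01 -0.96  1.05 -2.01]
knob 0.12 [-0.54  0.47  0.52  2.05 -0.36  0.71  0.33]
knob 3.26 [-0.97  0.83  1.25  2.07 -0.97  1.01 -2.23]
knob -3.02 [-0.97  0.83  1.25  2.07 -0.97  1.01 -2.23]
ball 1.69 [-0.44  0.41  1.14  1.89 -0.41  1.11  2.55]
ball 4.83 [-0.48  0.45  1.22  1.89 -0.47  1.13 -0.54]
ball -1.45 [-0.48  0.45  1.22  1.89 -0.47  1.13 -0.54]
```

Run:
```python
from h import *
C=[.4925,.3168]
arm.move_gripper(.05)
arm.movep([*C,.16],down(0)); st()
c=shot("wrist","w1.png")
P=cloud(c).reshape(-1,3);m=(abs(P[:,2]-.072)<.005)&(np.hypot(P[:,0]-C[0],P[:,1]-C[1])<.03)
print(m.sum(),P[m].min(0),P[m].max(0),P[m].mean(0))
```

```text
t2.4 [0.4915 0.3188 0.1601] F [-0.2  0.2 -1. ] g 0.0 op 0.0498
583 [0.48379153 0.30726723 0.06707075] [0.50323368 0.32729648 0.07424158] [0.49340428 0.31766452 0.07056958]
```

View pics/w1.png

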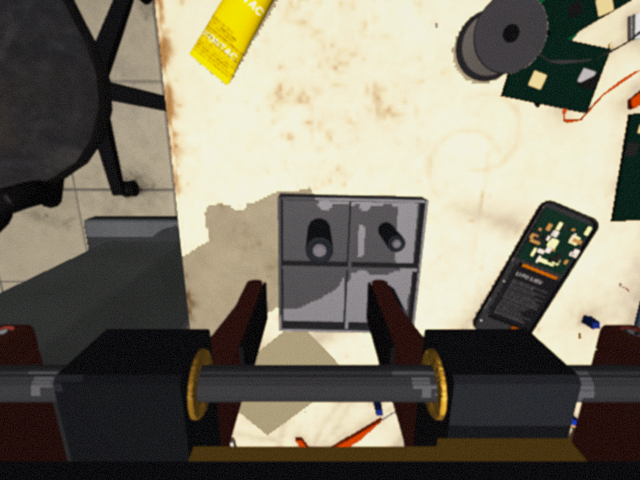

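The wrist view shows the long cell at about (319,245) between the fingers and the slim cell at (395,240). The measured cell top is (0.4934, 0.317, 0.072), which agrees with the other two cameras.

Run:
```python
from h import *
C=[.4934,.3173]
arm.movel([*C,.16]);print(arm.movel([*C,.042],until_force=12)); st()
arm.move_gripper(.0,20); st()
arm.movel([*C,.2]); s=st()
arm.movep([.5273,-.1085,.2],down(th)); st()
c=shot("wrist","w2.png"); d=shot("side","s2.png")
np.savez("w2.npz",**c)
P=cloud(c).reshape(-1,3);m=(abs(P[:,2]-.058)<.005)&(np.hypot(P[:,0]-.527,P[:,1]+.1085)<.03)
print(m.sum(),P[m].min(0),P[m].max(0))
cv2.imwrite("pics/c2.png",np.hstack([cv2.resize(c["pixels"],(400,300)),cv2.resize(d["pixels"][230:430,270:536],(399,300))])[...,::-1])
```

```text
False
t3.6 [0.494  0.3175 0.0428] F [ 0.3 -0.1  1.1] g 0.0 op 0.0502
t4.2 [0.4935 0.3175 0.0423] F [-0.7  0.8  3.3] g 20.0 op 0.0204
t5.4 [0.4929 0.317  0.199 ] F [ 0.6 -0.1 -0.7] g 20.0 op 0.0206
t7.0 [ 0.5277 -0.1072  0.1998] F [ 0.8  0.9 -0.8] g 20.0 op 0.0209
788 [ 0.50867697 -0.1293892   0.05302677] [ 0.54761198 -0.09011135  0.05896368]
```

View pics/c2.png

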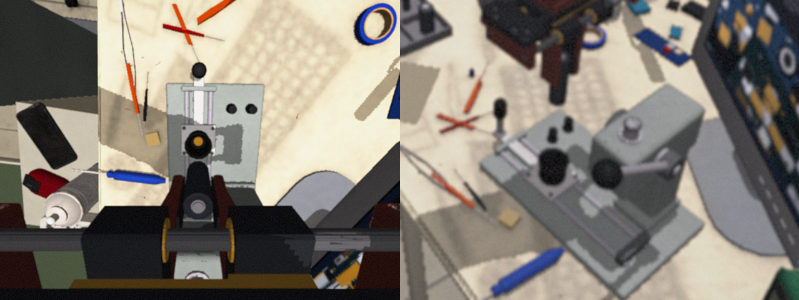

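The picture shows the cell hanging upright between the fingers (left, 197,190) and the cup open at (199,141). The rim centre is measured at (0.528, -0.109).

Run:
```python
from h import *
c=dict(np.load("w2.npz"));P=cloud(c).reshape(-1,3)
m=(P[:,2]>.165)&(P[:,2]<.225)&(np.hypot(P[:,0]-.528,P[:,1]+.109)<.016);q=P[m]
print("cell seen",len(q),q.min(0).round(4),q.max(0).round(4))
K=[.5278,-.109]
arm.movel([*K,.115],rate=.12);st()
print(arm.movel([*K,.0685],rate=.04,until_force=6));s=st()
c=shot("side","s3.png")
cv2.imwrite("pics/c3.png",cv2.resize(c["pixels"][250:410,300:510],(787,600))[...,::-1])
```

```text
cell seen 2039 [ 0.5148 -0.118   0.1651] [ 0.5392 -0.0959  0.225 ]
t7.9 [ 0.5283 -0.1092  0.1155] F [ 0.5 -0.  -0.8] g 20.0 op 0.0205
False
t9.2 [ 0.528  -0.109   0.0687] F [0.2 0.1 0.2] g 20.0 op 0.0202
```

View pics/c3.png

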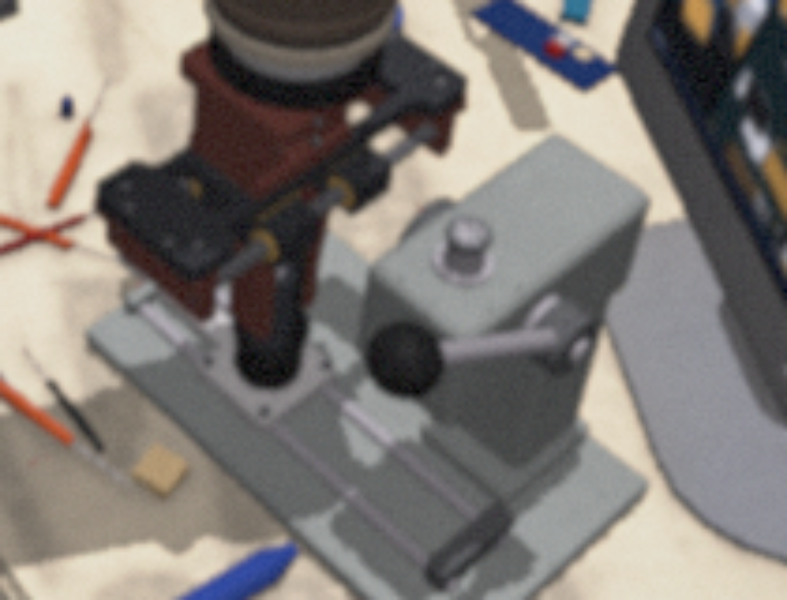

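The cell is down inside the cup at (270,350) with no contact force. I'll release it and check.

Run:
```python
from h import *
K=[.5278,-.109]
print(arm.movel([*K,.0665],rate=.02,until_force=4));st()
arm.move_gripper(.045);st()
arm.movel([*K,.15],rate=.12)
arm.move_gripper(.0,10)
arm.movep(W(0,.24,.15),down(th));st()
for n in("top","side"):
    c=arm.camera(n);np.savez(n+"4.npz",**c);P=cloud(c).reshape(-1,3)
    d=np.hypot(P[:,0]-.528,P[:,1]+.109)
    m=(d<.014)&(P[:,2]>.06)&(P[:,2]<.11);q=P[m];print(n,len(q),q.min(0).round(4),q.max(0).round(4))
    L=(P[:,:2]-O)@R;m=(abs(L[:,0])<.02)&(abs(L[:,1]-.2)<.03)&(P[:,2]>.05)&(P[:,2]<.09);print("knob",L[m].min(0).round(4),L[m].max(0).round(4),P[m,2].max())
```

```text
False
t9.5 [ 0.5284 -0.1092  0.0678] F [-3.6  1.1 12.1] g 20.0 op 0.0204
t10.1 [ 0.5277 -0.109   0.0664] F [ 0.5  0.5 -0.3] g 0.0 op 0.0451
t12.4 [0.5103 0.0307 0.1501] F [-0.  -0.7  0.5] g 0.0 op 0.0006
top 85 [ 0.5168 -0.1172  0.0604] [ 0.5373 -0.0971  0.1024]Traceback (most recent call last):
  File "<stdin>", line 12, in <module>
    return umr_minimum(a, axis, None, out, keepdims, initial, where)
ValueError: zero-size array to reduction operation minimum which has no identity
```

Run:
```python
from h import *
print(arm.movel(W(0,.24,.058),rate=.12,until_force=10));st()
print(arm.movel(W(0,.108,.058),rate=.05,until_force=12));s=st()
print("local",(s["ee_pos"][:2]-O)@R)
arm.hold(.3);st()
for n in("top","side"):
    c=arm.camera(n);np.savez(n+"5.npz",**c);P=cloud(c).reshape(-1,3)
    cv2.imwrite(f"pics/{n}5.png",c["pixels"][...,::-1])
t=cv2.imread("pics/top5.png")[170:270,340:490];u=cv2.imread("pics/side5.png")[260:420,310:480]
cv2.imwrite("pics/c5.png",np.hstack([cv2.resize(t,(450,300)),cv2.resize(u,(319,300))]))
```

```text
False
t13.4 [0.5107 0.03   0.0585] F [ 0.2  0.2 -0.4] g 0.0 op 0.0007
True
t15.5 [ 0.5245 -0.0902  0.0577] F [-0.1  1.8  1.8] g 0.8 op 0.0007
local [-4.95135481e-05  1.18631480e-01]
t15.8 [ 0.5235 -0.0901  0.0572] F [ 0.2  0.6 -0.9] g 0.4 op 0.0002
```

View pics/c5.png

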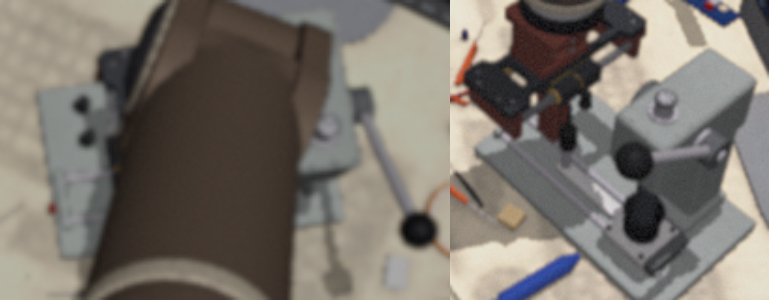

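The side view shows the slide at its end block with the cell in the cup. The force stop came at y = 0.1186, where about 0.1195 was expected for home. I'll push once more to confirm, then go to the lever.

Run:
```python
from h import *
print(arm.movel(W(0,.105,.058),rate=.03,until_force=18));s=st();print("local",(s["ee_pos"][:2]-O)@R)
arm.hold(.3)
arm.movel(W(0,.15,.058),rate=.1)
arm.movel(W(0,.15,.30),rate=.2)
c=arm.camera("side");P=cloud(c).reshape(-1,3);L=(P[:,:2]-O)@R;z=P[:,2]
m=(abs(L[:,0])<.02)&(abs(L[:,1]-.1)<.025)&(z>.06)&(z<.088);print("knob",m.sum(),L[m].min(0).round(4),L[m].max(0).round(4))
m=(abs(L[:,0])<.013)&(abs(L[:,1])<.02)&(z>.066)&(z<.108);print("cell",m.sum(),np.median(L[m],0).round(4),L[m].min(0).round(4),L[m].max(0).round(4),z[m].max())
arm.move_gripper(.06)
arm.movep(W(-.0873,-.04,.30),down(th-np.pi/2));st()
arm.movel(W(-.0873,-.04,.2384-.019),rate=.1,until_force=10);st()
arm.move_gripper(0,25);s=st();print("local",(s["ee_pos"][:2]-O)@R)
```

```text
True
t16.2 [ 0.5232 -0.0902  0.0569] F [0.2 1.7 2.2] g 1.0 op 0.0006
local [-0.00133869  0.11881808]
knob 125 [-0.0085  0.0892] [0.0089 0.1079]
cell 137 [-0.0081 -0.0044] [-0.0115 -0.0109] [0.0033 0.0073] 0.09846412780082847
t20.4 [ 0.4571 -0.2571  0.2999] F [ 0.8 -0.   0.1] g 0.0 op 0.0601
t21.4 [ 0.4568 -0.2583  0.2199] F [-0.8 -0.1 -0.1] g 0.0 op 0.0598
t22.0 [ 0.4567 -0.2591  0.2196] F [ 2.4 -5.2 -3. ] g 25.0 op 0.0265
local [-0.08722458 -0.04111101]
```

Run:
```python
from h import *
def go(q,rate=.06):
    arm.movel(W(.02-.13*np.cos(.6-q),-.0408,.165+.13*np.sin(.6-q)-.0188),rate=rate)
    s=arm.get_state();l=(s["ee_pos"][:2]-O)@R
    print("q cmd",q,"meas",round(.6-np.arctan2(s["ee_pos"][2]+.0188-.165,.02-l[0]),3),l.round(4));st()
for q in(.1,.2,.3,.4,.48,.55,.6):go(q)
arm.hold(.4);st()
c=shot("side","s6.png");P=cloud(c).reshape(-1,3);L=(P[:,:2]-O)@R;z=P[:,2]
m=(c["pixels"].reshape(-1,3).astype(int).sum(1)>250)&(abs(L[:,0])<.015)&(abs(L[:,1])<.015)&(z>.175)&(z<.215);print("ram top",m.sum(),np.percentile(z[m],[50,90,97]))
c2=c["pixels"][260:420,310:480];cv2.imwrite("pics/c6.png",cv2.resize(c2,(638,600),interpolation=3)[...,::-1])
```

```text
q cmd 0.1 meas 0.098 [-0.094  -0.0411]
t22.4 [ 0.45   -0.2599  0.2088] F [ 0.6 -3.5  3.2] g 25.0 op 0.0266
q cmd 0.2 meas 0.197 [-0.0995 -0.0411]
t22.8 [ 0.4445 -0.2605  0.1971] F [ 0.5 -3.9  3.4] g 25.0 op 0.0272
q cmd 0.3 meas 0.298 [-0.104 -0.041]
t23.1 [ 0.44   -0.261   0.1848] F [ 1.2 -3.9  2.6] g 25.0 op 0.0268
q cmd 0.4 meas 0.4 [-0.1073 -0.041 ]
t23.5 [ 0.4367 -0.2613  0.1721] F [ 1.3 -4.2  2.8] g 25.0 op 0.0266
q cmd 0.48 meas 0.479 [-0.109  -0.0409]
t23.8 [ 0.4351 -0.2615  0.1619] F [ 0.6 -4.   5. ] g 25.0 op 0.0264
q cmd 0.55 meas 0.549 [-0.1098 -0.0409]
t24.1 [ 0.4343 -0.2616  0.1529] F [-0.  -3.2  5.4] g 25.0 op 0.027
q cmd 0.6 meas 0.598 [-0.11  -0.041]
t24.4 [ 0.4341 -0.2616  0.1464] F [ 0.3 -4.2  4.8] g 25.0 op 0.0266
t24.8 [ 0.4341 -0.2616  0.1466] F [-0.  -3.5  6.5] g 25.0 op 0.027
ram top 7 [0.18971578 0.18989414 0.18990915]
```

View pics/c6.png

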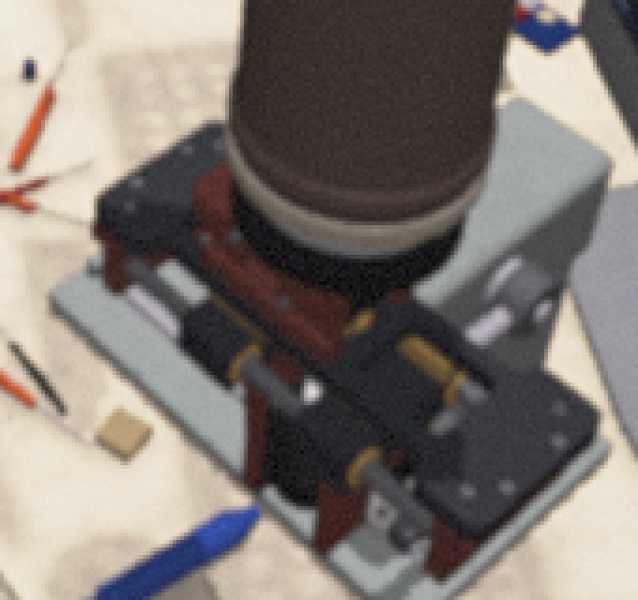

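The ram is mostly hidden here by the arm. The wrist camera should show the ball, and its depth gives the rod angle.

Run:
```python
from h import *
from scipy.optimize import least_squares
o=[]
for n in("wrist","top","side"):
    c=shot(n,n+"7.png");P=cloud(c).reshape(-1,3);L=(P[:,:2]-O)@R;z=P[:,2];k=c["pixels"].reshape(-1,3).astype(int)
    m=(np.hypot(L[:,0],L[:,1])<.0075)&(z>.17)&(z<.215);print(n,"ram top",m.sum(),np.percentile(z[m],[10,50,90]).round(4) if m.any() else"")
    m=(abs(L[:,1]+.04)<.007)&(L[:,0]>-.08)&(L[:,0]<.0)&(z>.12)&(z<.22)&(k.sum(1)>150);
    if m.sum()>8: print(" rod",m.sum(),"slope",np.polyfit(L[m,0],z[m],1).round(3),np.median(z[m]))
    m=(abs(L[:,1]+.04)<.006)&(abs(L[:,0]+.11)<.014)&(z>.14)&(z<.2);
    if m.any():print(" ball",m.sum(),z[m].min(),z[m].max())
    m=(np.hypot(L[:,0],L[:,1])<.006)&(z>.09)&(z<.13)
    if m.any():print(" pin",m.sum(),np.percentile(z[m],[5,50,95]))
    o.append(c["pixels"])
cv2.imwrite("pics/c7.png",np.hstack([cv2.resize(o[0],(400,300)),cv2.resize(o[1][170:290,340:500],(400,300))])[...,::-1])
```

```text
wrist ram top 2143 [0.1923 0.1932 0.1941]
 rod 5392 slope [-0.019  0.169] 0.16945754733282972
 ball 1665 0.1630368212621847 0.18250883897847575
top ram top 36 [0.1906 0.1929 0.1949]
 rod 133 slope [-0.024  0.168] 0.1689096877358538
side ram top 0 
 rod 56 slope [-0.113  0.167] 0.16829948104773834
 ball 91 0.16114337530110656 0.18085939693590591
```

View pics/c7.png

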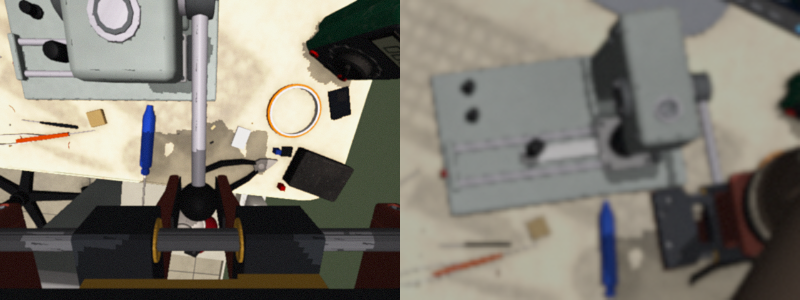

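The wrist view shows the ball held between the fingers at (200,200) with the rod level. The ram top is at 0.193, down 17 mm from 0.210, so the lever is at about 0.6 and the pin about 4.8 mm in. Top view: the cup is under the head.

Run:
```python
from h import *
st(); print(arm.hand_in())
```

```text
t25.0 [ 0.4341 -0.2616  0.1466] F [-1.2 -3.7  5.3] g 25.0 op 0.0265
the job is handed in; nothing more can be done
None
```

I handed the job in at 25 s with the long cell in the cup, the slide home, and the gripper holding the lever at about 0.6 rad; that puts the pin about 4.8 mm in, worked out from the ram's drop, not read directly, and no verdict came back.

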